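# Turn the pearl shell over against the sloping stop

## Task

The pearl shell lies hollow side up on the table in front of the sloping steel stop, and its back is to be carved next. Without gripping or lifting it, push the shell against the stop with the fingertips until its far edge rides up the slope and the shell stands leaning against the stop; then reach behind its upper edge and tip it back towards the robot, so that it falls over and lies hollow side down on the table in front of the stop. Leave the other things where they are.

Things in the scene. Friction and masses are not known exactly. Their poses are not given: they have to be found in the camera images.
- shell: loose pearl shell to turn over: a round shallow dish, 98 x 108 mm over the rim, 16 mm high, 90 g, hollow side up. Solid blunt cone: flat underside about 60 mm across, overhanging rim 48 mm (x) to 53 mm (y) in radius at 13 mm height. Origin: centre of the underside; z points out of the hollow (up at first, down when turned over). Smooth: friction on table and fingers about 0.33
- shell_rim (a point): centre of the shell's rim plane, 13 mm above the underside; it moves and turns with the shell
- stop: fixed stop of 4 mm bright steel sheet, 180 mm wide. Its slippery front face (friction about 0.12) rises from the table leaning away at 72 degrees from horizontal. Behind: a 4 mm foot flange reaching 52 mm behind the toe and two gussets 22 mm high near the ends. Origin: middle of the toe line of the face, on the table; x points level into the slope, y along its width, z up
- stop_lip (a point): middle of the stop's upper edge, 58 mm high, 19 mm behind the toe. A shell pushed home leans on the face at 62 to 72 degrees and stays there by itself: near rim on the table about 14 mm before the toe, upper rim 85 to 91 mm high, 16 to 30 mm behind the toe; its underside ends about 70 mm high, about 25 mm behind the toe, above the lip, free to be pushed from behind
- sand_block: bystander: sanding sponge, 44 x 70 x 25 mm, origin at the centre of its underside, leave alone
- tail_carving: bystander: half-finished white carved tail, 31 x 69 x 31 mm, origin at the centre of its underside, leave alone
- compound_bar: bystander: whitish bar of polishing compound, 32 x 85 x 26 mm, origin at the centre of its underside, leave alone

How it is judged:
On the way:
1. the shell stands tipped up, leaning against the stop (angle between shell's own z axis and vertical between 0.85 and 1.57 rad and contact force between shell and stop above 0.05 N), for 0.2 s.
At the end, for the whole second after the job is handed in: the shell lies at rest, hollow side down and level within 0.14 rad, flat on the table (its underside, now on top, 8 to 19 mm up), with its centre 30 to 250 mm before the toe of the stop and within 150 mm either side of its middle (angle between shell's own z axis and vertical above 3 rad and height (world z) of shell between 0.008 and 0.019 m and x of shell in the frame of stop between -0.25 and -0.03 m and y of shell in the frame of stop between -0.15 and 0.15 m and linear speed of shell below 0.02 m/s and angular speed of shell below 0.2 rad/s); the robot touches nothing.
It fails at once if the shell is lifted off the table (its origin rises above 75 mm) (height (world z) of shell above 0.075 m).
It fails at once if the shell is gripped or pressed with more than 30 N (contact force between the fingers and shell above 30 N).
It fails at once if the sand block is moved more than 20 mm (distance of sand_block from where it was at the start of the episode above 0.02 m).
It fails at once if the tail carving is moved more than 20 mm (distance of tail_carving from where it was at the start of the episode above 0.02 m).
It fails at once if the compound bar is moved more than 20 mm (distance of compound_bar from where it was at the start of the episode above 0.02 m).
It also fails if it takes over 58 s, if anything falls off the work surface, if the arm or the gripper's body presses on something with over 40 N, if the wrist force passes 120 N, or if a joint passes its speed limit or range.

## Robot

A 7-joint arm with a two-finger parallel gripper is mounted at the origin on a cart in front of the work surface, level with it; the furniture and walls round the work are solid. World frame = base frame: x ahead of the robot, y to its left, z up, the work surface at z = 0. Lengths are in m, angles in rad, forces in N, time in s.
With the tool pointing down it reaches from about 0.425 to 0.875 m from the base axis. Payload 4.7 kg.
Tool frame: the origin (TCP) lies between the finger pads; the fingertips stand 14 mm ahead of it and the grasp point (between the pads) lies 5 mm behind it; z points along the fingers, y is the line along which they close (so a half turn about z gives the same grasp; the last joint's range is limited). The gripper opens to 87 mm and grips with 3 to 60 N. Pads are 19 mm wide; open, the fingers measure 117 mm over their backs; the gripper's body (75 mm by 190 mm) begins 51 mm behind the grasp point.
Start: joints at [1.194, 0.321, -0.07, 1.45, 0.023, 1.371, -0.057], TCP at [0.248, -0.601, 0.237] pointing down, gripper open.
Joint ranges: [-2.86, 2.86], [-0.3, 2.09], [-1.38, 1.24], [0.06, 2.45], [-1.56, 4.7], [0.09, 2.05], [-2.69, 2.69]. Speed limits (rad/s): [2.57, 2.57, 3.14, 3.14, 3.14, 3.14, 3.14].

## Interface

Orientations are given as a rotation vector (axis times angle).
In Python, from bench import ctrl gives the robot as it stands.
- The arm moves only by the tool step_arm, never from a script. Its argument "commands" is a list of rows, each an object with "travel": the shift along the tool's x, y, z in m, a list of three; "turn": the turn, a rotation vector about the tool's x, y, z in degrees, a list of three. A call has 1 to 5 rows; each row is the pose to reach, as a shift and turn from the pose commanded when the call began, along the tool's axes at that moment; what a row does not reach only later rows make up. A row lasts 1/10 s, in which the tool goes at most 50 mm and 8.59 degrees, less where a joint would pass 70% of its speed; a pose out of reach is approached as far as the arm can. A call with a gripper value outside its range is refused whole. "gripper" is the opening, from 0 (shut) to 1 (fully open), set as the call begins (left out, the last holds). The fingers move at their own pace and stop on an object; "force" is the grip in N (left out, the last holds). Time passes only in rows, so rows that repeat a pose let the fingers close. It gives the time, the measured TCP pose, the force, the opening and the grip force at its end, in the units of the state.
- ctrl.get_state(): the state, without advancing time (a new reading comes with each control period).
- ctrl.get_image(name): name is "side" or "top"; returns the picture (480x640x3 uint8, red, green, blue); there is no depth.
- ctrl.camera_model(name): a dict with "fx", "fy", "cx", "cy" (pixels), "R" (3x3) and "t" (3): a world point X has camera coordinates R X + t. Camera axes: x right, y down, z forward; pixel columns grow to the right and rows downward; lengths in m; the calibration is good to about 2 mm. A picture is of the moment at which its call begins. camera_model takes no time and is no camera call.
- ctrl.close_job(): hands the job in; it is judged then, once.
The state is a dict: "time": time; "joint_positions": joint angles; "qd": joint speeds; "joint_torque": joint torques, N m; "position": TCP position; "tool_rot": TCP orientation; "ft_force": force on the tool from outside, world axes, zero at the start; "torque": the same for the moment, N m; "grip_width": opening from 0.0 (shut) to 1.0 (fully open); "grip_force": force on a finger pad.
Only numpy, scipy, OpenCV 4.12 (cv2) and the standard library are available. Lean on these libraries where they do the work, as an engineer would, in place of code of your own. Each camera call takes 0.05 s, during which the arm holds its last target. There are 200 camera calls.

## Working session

There is one attempt and no reset: what is moved stays moved. The work goes in short steps, Python scripts to look and compute and a tool call to move; the robot and the scene stay as the last step left them, time stands still between calls to the robot, and variables do not carry over. Pictures are saved under pics/ and viewed, at most 10 in all, crops included, and the job is handed in when it is done.

Besides the shell and the picture viewer there is one more tool, called after "Call:" in YAML: its name, and indented under it one key for each argument. step_arm: Moves the arm, as the interface text tells. Its arguments: {"type":"object","properties":{"commands":{"type":"array"},"gripper":{"type":"number"},"force":{"type":"number"}},"required":["commands"]}

```bash
mkdir -p pics; ls; python3 - <<'E'
from bench import ctrl
import cv2
for n in ("top","side"):
    cv2.imwrite(f"pics/{n}0.png",ctrl.get_image(n)[:,:,::-1])
    m=ctrl.camera_model(n);print(n,m)
s=ctrl.get_state();print(s['time'],s['position'],s['tool_rot'],s['ft_force'],s['grip_width'])
E
```

```text
pics
top {'fx': 587.931348750278, 'fy': 587.931348750278, 'cx': 326.228478459188, 'cy': 249.1980217480571, 'R': array([[ 0.01888342, -0.99981161,  0.00448932],
       [-0.9963231 , -0.01919245, -0.08349806],
       [ 0.08356849, -0.00289609, -0.99649783]]), 't': array([0.05423108, 0.58662283, 1.21950834])}
side {'fx': 519.1959308085573, 'fy': 519.1959308085573, 'cx': 314.46180128478244, 'cy': 241.23979326580013, 'R': array([[ 0.98660803,  0.1626884 ,  0.01170842],
       [ 0.1234509 , -0.69788291, -0.70549226],
       [-0.1066043 ,  0.69748974, -0.70862091]]), 't': array([-0.57956319,  0.02694915,  0.92545852])}
0.1 [ 0.24738485 -0.60057781  0.23556721] [-3.08015438e+00 -6.09680553e-01  6.71245886e-04] [-0.53049874  0.24348534 -0.95973057] 1.0008420994953646
```

View pics/top0.png

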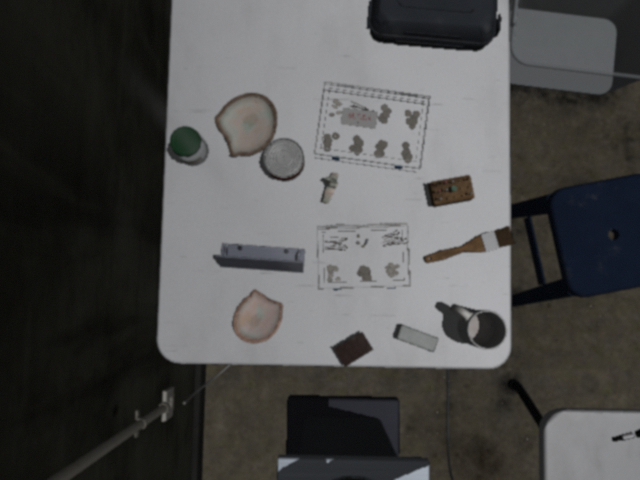

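View pics/side0.png

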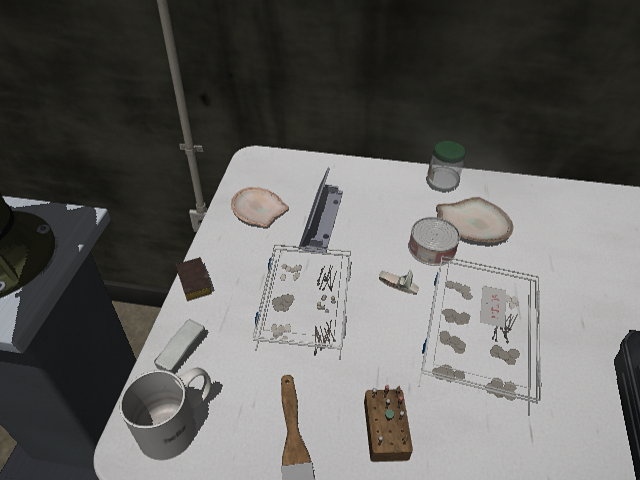

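```bash
python3 - <<'E'
import cv2,numpy as np
a=cv2.imread("pics/top0.png")[225:350,200:320];b=cv2.imread("pics/side0.png")[155:265,225:355]
a=cv2.resize(a,None,fx=5,fy=5,interpolation=3)
b=cv2.resize(b,None,fx=5,fy=5,interpolation=3)
cv2.imwrite("pics/ca.png",cv2.resize(a,(576,600)));cv2.imwrite("pics/cb.png",b)
E
cat > h.py <<'E'
import numpy as np
from bench import ctrl
def ray(n,u,v,z=0.):
    m=ctrl.camera_model(n);R,t=np.array(m['R']),np.array(m['t'])
    d=R.T@np.array([(u-m['cx'])/m['fx'],(v-m['cy'])/m['fy'],1]);c=-R.T@t
    return c+d*(z-c[2])/d[2]
def proj(n,X):
    m=ctrl.camera_model(n);p=np.array(m['R'])@np.array(X)+m['t']
    return np.array([m['fx']*p[0]/p[2]+m['cx'],m['fy']*p[1]/p[2]+m['cy']])
E
```

```text
(no output)
```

View pics/ca.png

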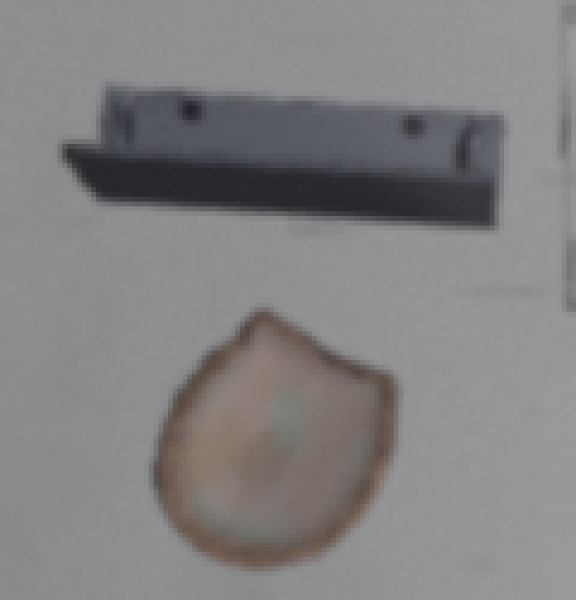

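View pics/cb.png

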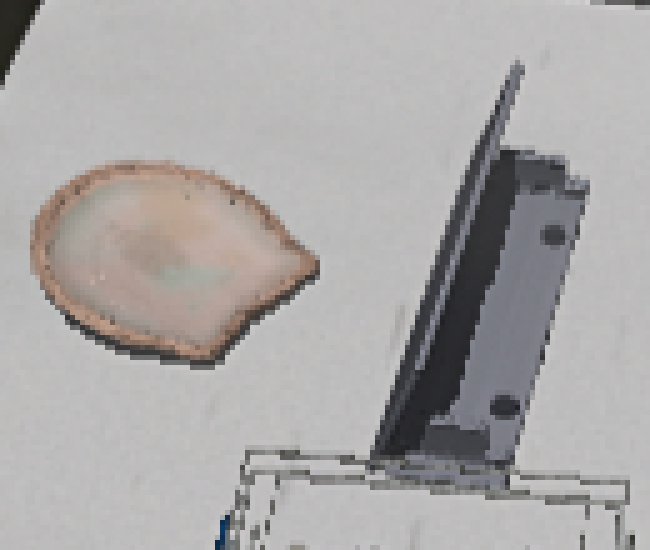

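```bash
python3 - <<'E'
from h import *
A=ray('top',220.4,266.7);B=ray('top',303.1,272.1);print("toe",A,B,np.linalg.norm(A-B))
L=ray('top',213.5,255.6,.058);M=ray('top',303.1,262.5,.058);print("lip",L,M)
x0,x1,y0,y1=232.7,282.7,289.6,343.3
S=ray('top',(x0+x1)/2,(y0+y1)/2,.013);print("shell",S)
for u,v in((x0,322),(x1,305),(254.6,289.6),(253,343.3)):print(ray('top',u,v,.013))
c=(A+B)/2;y=(A-B)/np.linalg.norm(A-B);x=np.array([y[1],-y[0],0])
print("c",c,"x",x,np.degrees(np.arctan2(x[1],x[0])),"shell in stop",x@(S-c),y@(S-c))
# side cross check
for u,v in((373,468),):print('side toe end',ray('side',225+u/5,155+v/5))
print(proj('side',S),proj('side',c),proj('side',c+x*.019+[0,0,.058]))
from scipy.spatial.transform import Rotation as R
s=ctrl.get_state();print(R.from_rotvec(s['tool_rot']).as_matrix().round(3))
# other objects
for n,(u,v) in dict(sand=(352,348),bar=(416,338),mug=(470,325)).items():print(n,ray('top',u,v,.025))
E
```

```text
toe [0.54538627 0.29214975 0.        ] [0.53716777 0.11412299 0.        ] 0.17821636464486346
lip [0.56500551 0.29684862 0.058     ] [0.55433469 0.1124902  0.058     ]
shell [0.44101453 0.20751638 0.013     ]
[0.42837949 0.25994218 0.013     ]
[0.46609937 0.15529999 0.013     ]
[0.49749952 0.21570973 0.013     ]
[0.3846488  0.21579905 0.013     ]
c [0.54127702 0.20313637 0.        ] x [ 0.99893613 -0.04611527  0.        ] -2.643147756735385 shell in stop -0.10035780656573685 -0.00024828071771777207
side toe end [0.54095327 0.11504911 0.        ]
[257.85974292 204.06522327] [308.03923615 216.55400038] [318.1043409 195.0253457]
[[ 0.925  0.381 -0.001]
 [ 0.381 -0.925  0.002]
 [-0.    -0.002 -1.   ]]
sand [0.37970184 0.00776072 0.025     ]
bar [ 0.40285522 -0.12567256  0.025     ]
mug [ 0.43194186 -0.23866518  0.025     ]
```

Call:
step_arm:
  commands:
    - {"travel": [0.048,-0.012,0],"turn": [0,0,6]}
    - {"travel": [0.096,-0.024,0],"turn": [0,0,12]}
    - {"travel": [0.144,-0.036,0],"turn": [0,0,18]}
    - {"travel": [0.192,-0.048,0],"turn": [0,0,25]}
    - {"travel": [0.24,-0.06,0],"turn": [0,0,25]}
  gripper: 0.46

```text
time: 0.6
position: [0.4478, -0.4526, 0.2362]
tool_rot: [-3.141, 0.076, 0.001]
ft_force: [0.4, -0.6, -0.1]
grip_width: 0.631
grip_force: 0.0
```

Call:
step_arm:
  commands:
    - {"travel": [0.012,-0.048,0],"turn": [0,0,0]}
    - {"travel": [0.024,-0.096,0],"turn": [0,0,0]}
    - {"travel": [0.036,-0.144,0],"turn": [0,0,0]}
    - {"travel": [0.048,-0.192,0],"turn": [0,0,0]}
    - {"travel": [0.06,-0.24,0],"turn": [0,0,0]}

```text
time: 1.1
position: [0.5175, -0.215, 0.2362]
tool_rot: [3.141, -0.072, -0.001]
ft_force: [0.5, -0.2, 0.0]
grip_width: 0.461
grip_force: 0.0
```

Call:
step_arm:
  commands:
    - {"travel": [0,-0.049,0],"turn": [0,0,0]}
    - {"travel": [0,-0.098,0],"turn": [0,0,0]}
    - {"travel": [-0.01,-0.146,0],"turn": [0,0,0]}
    - {"travel": [-0.02,-0.194,0],"turn": [0,0,0]}
    - {"travel": [-0.03,-0.242,0],"turn": [0,0,0]}

```text
time: 1.6
position: [0.4977, 0.0279, 0.2362]
tool_rot: [3.14, -0.072, -0.001]
ft_force: [0.7, 0.2, 0.6]
grip_width: 0.458
grip_force: 0.0
```

Call:
step_arm:
  commands:
    - {"travel": [-0.015,-0.047,0],"turn": [0,0,0]}
    - {"travel": [-0.03,-0.084,0],"turn": [0,0,0]}
    - {"travel": [-0.045,-0.131,0],"turn": [0,0,0]}
    - {"travel": [-0.06,-0.175,0],"turn": [0,0,0]}
    - {"travel": [-0.075,-0.18,0],"turn": [0,0,0]}

```text
time: 2.1
position: [0.4295, 0.2155, 0.2366]
tool_rot: [-3.138, 0.057, 0.001]
ft_force: [-0.1, 0.1, 0.8]
grip_width: 0.46
grip_force: 0.0
```

Call:
step_arm:
  commands:
    - {"travel": [-0.03,0.004,0.03],"turn": [0,0,0]}
    - {"travel": [-0.062,0.0075,0.06],"turn": [0,0,0]}
    - {"travel": [-0.062,0.0075,0.1],"turn": [0,0,0]}
    - {"travel": [-0.062,0.0075,0.14],"turn": [0,0,0]}
    - {"travel": [-0.062,0.0075,0.14],"turn": [0,0,0]}

```text
time: 2.6
position: [0.3653, 0.202, 0.0923]
tool_rot: [3.137, -0.071, -0.015]
ft_force: [-0.1, -1.3, -1.0]
grip_width: 0.459
grip_force: 0.0
```

```bash
python3 - <<'E'
from bench import ctrl
import cv2
s=ctrl.get_state();print(s['position'],s['tool_rot'],s['joint_positions'],s['ft_force'])
a=cv2.resize(ctrl.get_image("side")[100:300,150:400,::-1],None,fx=3,fy=3);cv2.imwrite("pics/s1.png",a)
E
```

```text
[0.36531959 0.20202998 0.09230314] [ 3.13692481 -0.07120554 -0.01453971] [ 0.184214   -0.01472307 -0.73710907  2.13673945 -0.0137184   1.02565421
 -2.16180752] [-0.05651407 -1.30912771 -1.03483018]
```

View pics/s1.png

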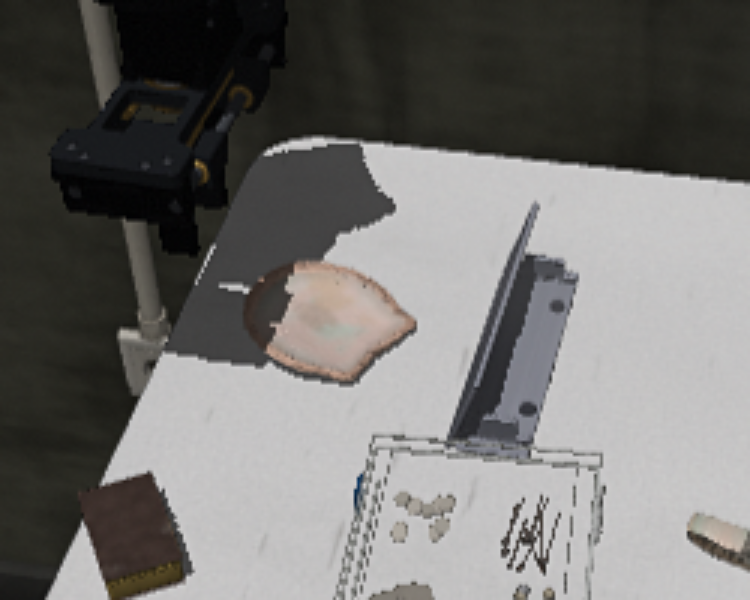

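Call:
step_arm:
  commands:
    - {"travel": [0.003,-0.006,0.03],"turn": [0,0,0]}
    - {"travel": [0.003,-0.008,0.055],"turn": [0,0,0]}
    - {"travel": [0.003,-0.008,0.068],"turn": [0,0,0]}
    - {"travel": [0.003,-0.008,0.072],"turn": [0,0,0]}
    - {"travel": [0.003,-0.008,0.072],"turn": [0,0,0]}

```text
time: 3.15
position: [0.3736, 0.2125, 0.0253]
tool_rot: [-3.141, 0.072, -0.001]
ft_force: [-0.2, 0.6, 0.1]
grip_width: 0.46
grip_force: 0.0
```

Call:
step_arm:
  commands:
    - {"travel": [0,0,0.006],"turn": [0,0,0]}
    - {"travel": [0.006,0,0.006],"turn": [0,0,0]}
    - {"travel": [0.014,0,0.006],"turn": [0,0,0]}
    - {"travel": [0.022,0,0.006],"turn": [0,0,0]}
    - {"travel": [0.03,0,0.006],"turn": [0,0,0]}

```text
time: 3.65
position: [0.404, 0.211, 0.0188]
tool_rot: [-3.141, 0.072, -0.001]
ft_force: [-0.0, 0.4, 0.1]
grip_width: 0.455
grip_force: 0.3
```

```bash
python3 - <<'E'
from bench import ctrl
import cv2
a=cv2.resize(ctrl.get_image("side")[100:300,150:400,::-1],None,fx=3,fy=3);cv2.imwrite("pics/s2.png",a)
E
```

```text
(no output)
```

View pics/s2.png

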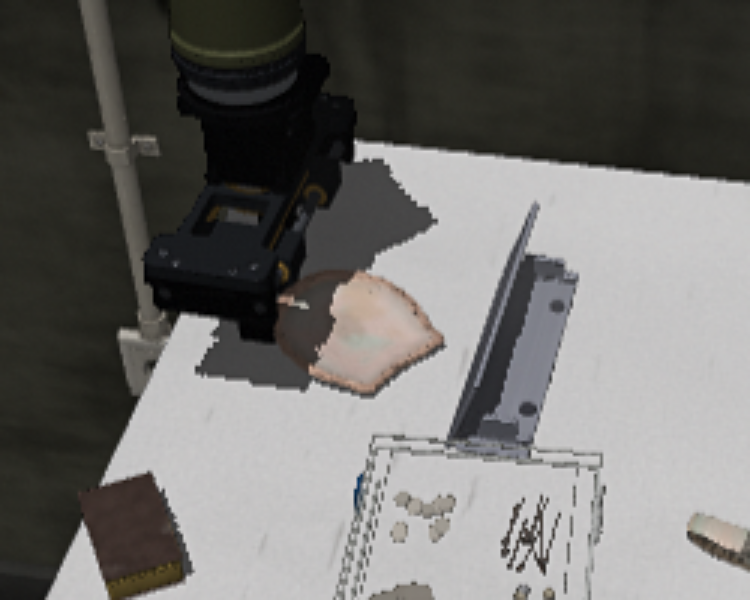

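Call:
step_arm:
  commands:
    - {"travel": [0,0,0.0025],"turn": [0,0,0]}
    - {"travel": [0.007,0,0.0025],"turn": [0,0,0]}
    - {"travel": [0.014,0,0.0025],"turn": [0,0,0]}
    - {"travel": [0.022,0,0.0025],"turn": [0,0,0]}
    - {"travel": [0.03,0,0.0025],"turn": [0,0,0]}
  gripper: 0.66

```text
time: 4.2
position: [0.4336, 0.2096, 0.016]
tool_rot: [3.141, -0.072, 0.0]
ft_force: [-0.7, 0.1, -0.3]
grip_width: 0.652
grip_force: 0.2
```

Call:
step_arm:
  commands:
    - {"travel": [0.006,0,0],"turn": [0,0,0]}
    - {"travel": [0.011,0,0],"turn": [0,0,0]}
    - {"travel": [0.016,0,0],"turn": [0,0,0]}
    - {"travel": [0.02,0,0],"turn": [0,0,0]}

```text
time: 4.6
position: [0.4532, 0.2087, 0.016]
tool_rot: [3.141, -0.071, 0.0]
ft_force: [-1.3, 0.1, -1.0]
grip_width: 0.662
grip_force: 0.6
```

```bash
python3 - <<'E'
from bench import ctrl
import cv2
a=cv2.resize(ctrl.get_image("side")[100:300,150:400,::-1],None,fx=3,fy=3);cv2.imwrite("pics/s3.png",a)
E
```

```text
(no output)
```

View pics/s3.png

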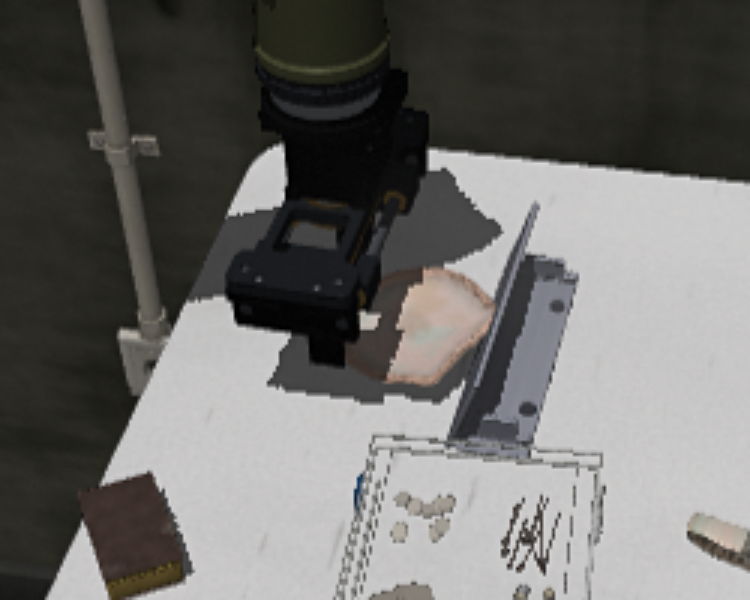

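Call:
step_arm:
  commands:
    - {"travel": [0.005,0,0],"turn": [0,0,0]}
    - {"travel": [0.01,0,0],"turn": [0,0,0]}
    - {"travel": [0.015,0,0],"turn": [0,0,0]}
    - {"travel": [0.02,0,0],"turn": [0,0,0]}
    - {"travel": [0.025,0,0],"turn": [0,0,0]}

```text
time: 5.15
position: [0.4783, 0.2076, 0.0161]
tool_rot: [3.141, -0.072, 0.0]
ft_force: [-0.3, 0.1, -0.1]
grip_width: 0.664
grip_force: 0.4
```

Call:
step_arm:
  commands:
    - {"travel": [0.005,0,0],"turn": [0,0,0]}
    - {"travel": [0.01,0,0],"turn": [0,0,0]}
    - {"travel": [0.015,0,0],"turn": [0,0,0]}
    - {"travel": [0.019,0,0],"turn": [0,0,0]}

```text
time: 5.55
position: [0.4971, 0.2068, 0.016]
tool_rot: [-3.141, 0.072, 0.0]
ft_force: [-1.2, -0.1, 0.5]
grip_width: 0.661
grip_force: 0.7
```

```bash
python3 - <<'E'
from bench import ctrl
import cv2
a=cv2.resize(ctrl.get_image("side")[100:300,150:400,::-1],None,fx=3,fy=3);cv2.imwrite("pics/s4.png",a)
E
```

```text
(no output)
```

View pics/s4.png

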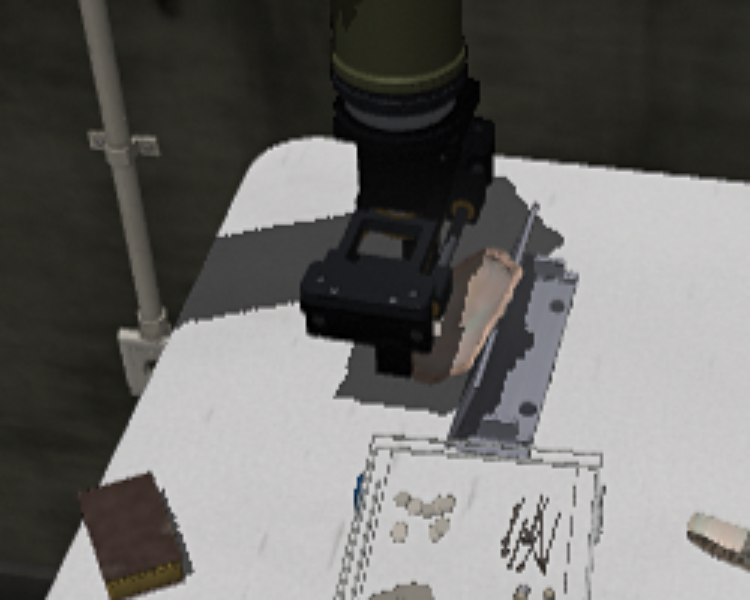

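Call:
step_arm:
  commands:
    - {"travel": [0.002,0,-0.0005],"turn": [0,4,0]}
    - {"travel": [0.004,0,-0.001],"turn": [0,8,0]}
    - {"travel": [0.006,0,-0.0015],"turn": [0,12,0]}
    - {"travel": [0.01,0,-0.0015],"turn": [0,12,0]}
    - {"travel": [0.014,0,-0.0015],"turn": [0,12,0]}

```text
time: 6.1
position: [0.5111, 0.2061, 0.0178]
tool_rot: [3.119, -0.07, 0.327]
ft_force: [-0.8, 0.2, -0.0]
grip_width: 0.66
grip_force: 0.5
```

Call:
step_arm:
  commands:
    - {"travel": [0.0029,0,0.0006],"turn": [0,0,0]}
    - {"travel": [0.0059,0,0.0012],"turn": [0,0,0]}
    - {"travel": [0.0088,0,0.0019],"turn": [0,0,0]}
    - {"travel": [0.0098,0,0.0021],"turn": [0,0,0]}

```text
time: 6.5
position: [0.5209, 0.2055, 0.0172]
tool_rot: [3.119, -0.072, 0.326]
ft_force: [-3.4, 0.5, 1.1]
grip_width: 0.663
grip_force: 1.6
```

```bash
python3 - <<'E'
from bench import ctrl
import cv2
a=cv2.resize(ctrl.get_image("side")[120:260,230:370,::-1],None,fx=4.2,fy=4.2,interpolation=3);cv2.imwrite("pics/s5.png",a)
E
```

```text
(no output)
```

View pics/s5.png

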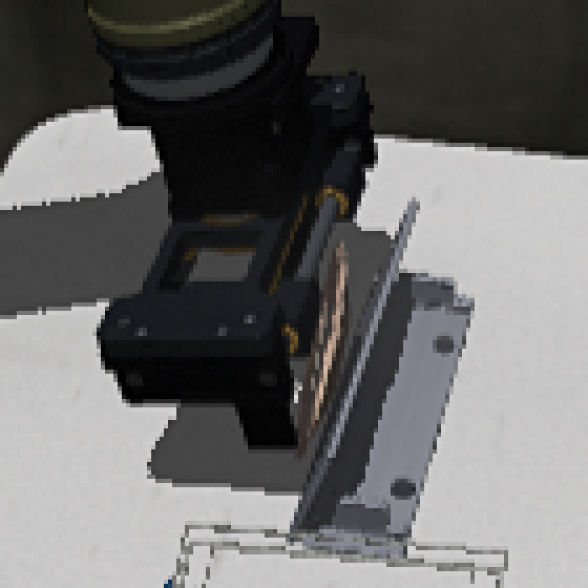

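Call:
step_arm:
  commands:
    - {"travel": [0,0,0],"turn": [0,0,0]}
    - {"travel": [-0.005,0,-0.001],"turn": [0,0,0]}
    - {"travel": [-0.015,0,-0.0035],"turn": [0,0,0]}
    - {"travel": [-0.03,0,-0.007],"turn": [0,0,0]}
    - {"travel": [-0.045,0,-0.012],"turn": [0,0,0]}

```text
time: 7.05
position: [0.4731, 0.2078, 0.0198]
tool_rot: [3.119, -0.07, 0.328]
ft_force: [-0.9, 0.1, 0.2]
grip_width: 0.658
grip_force: 0.0
```

Call:
step_arm:
  commands:
    - {"travel": [-0.015,0,-0.045],"turn": [0,0,0]}
    - {"travel": [-0.025,0,-0.09],"turn": [0,0,0]}
    - {"travel": [-0.035,0,-0.135],"turn": [0,0,0]}
    - {"travel": [-0.035,0,-0.18],"turn": [0,-6,0]}
    - {"travel": [-0.035,0,-0.18],"turn": [0,-12,0]}

```text
time: 7.55
position: [0.404, 0.2133, 0.1959]
tool_rot: [-3.14, 0.067, -0.018]
ft_force: [1.2, 0.6, -0.0]
grip_width: 0.661
grip_force: 0.0
```

```bash
python3 - <<'E'
from bench import ctrl
import cv2
s=ctrl.get_state();print(s['time'],s['position'],s['tool_rot'])
a=ctrl.get_image("top")[225:350,200:320,::-1];b=ctrl.get_image("side")[120:265,225:370,::-1]
a=cv2.resize(a,(384,400),interpolation=3);b=cv2.resize(b,(400,400),interpolation=3)
cv2.imwrite("pics/s6.png",cv2.hconcat([a,b]))
E
```

```text
7.55 [0.40398539 0.21327345 0.19589974] [-3.13962239  0.06712335 -0.01770015]
```

View pics/s6.png

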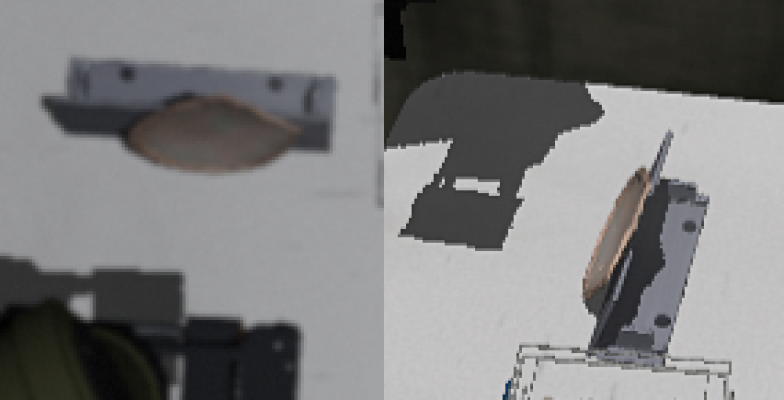

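```bash
python3 - <<'E'
from h import *
c=np.array([.5413,.2031,0]);x=np.array([.99894,-.0461,0]);y=np.array([.0461,.99894,0])
for n,u,v,z in(("upper",265.6,255.3,.088),("near",268,278.7,.0),("left",239,267,.045),("right",294,266,.045)):
    p=ray('top',u,v,z);print(n,p,x@(p-c),y@(p-c))
E
```

```text
upper [0.56553616 0.18687326 0.088     ] 0.02495851984486886 -0.01509224890355267
near [0.52155647 0.18915754 0.        ] -0.01907985543255783 -0.014837861452881207
left [0.5432275 0.2456465 0.045    ] -3.593242429659739e-05 0.0425902590770092
right [0.54748492 0.13167474 0.045     ] 0.00947107251687772 -0.07106442296268722
```

Call:
step_arm:
  commands:
    - {"travel": [0.045,0.004,0],"turn": [0,0,0]}
    - {"travel": [0.09,0.008,0],"turn": [0,0,0]}
    - {"travel": [0.135,0.012,0],"turn": [0,0,0]}
    - {"travel": [0.18,0.016,0],"turn": [0,0,0]}
    - {"travel": [0.205,0.018,0],"turn": [0,0,0]}

```text
time: 8.15
position: [0.6083, 0.1825, 0.1868]
tool_rot: [3.14, -0.074, -0.0]
ft_force: [-1.2, 0.5, -0.4]
grip_width: 0.659
grip_force: 0.0
```

Call:
step_arm:
  commands:
    - {"travel": [0,0,0],"turn": [0,0,0]}

```text
time: 8.25
position: [0.6082, 0.1825, 0.1864]
tool_rot: [3.141, -0.075, -0.001]
ft_force: [-0.7, 0.6, -0.6]
grip_width: 0.656
grip_force: 0.0
```

Call:
step_arm:
  commands:
    - {"travel": [0,0,0.04],"turn": [0,6,0]}
    - {"travel": [0,0,0.08],"turn": [0,12,0]}
    - {"travel": [0,0,0.098],"turn": [0,12,0]}
    - {"travel": [-0.012,0,0.098],"turn": [0,12,0]}
    - {"travel": [-0.02,0,0.098],"turn": [0,12,0]}

```text
time: 8.75
position: [0.5851, 0.1856, 0.0913]
tool_rot: [3.119, -0.069, 0.328]
ft_force: [1.0, 0.4, 1.2]
grip_width: 0.662
grip_force: 0.0
```

Call:
step_arm:
  commands:
    - {"travel": [0,0,0],"turn": [0,0,0]}

```text
time: 8.85
position: [0.5866, 0.1861, 0.0929]
tool_rot: [3.119, -0.069, 0.333]
ft_force: [0.6, -0.2, 1.2]
grip_width: 0.66
grip_force: 0.0
```

Call:
step_arm:
  commands:
    - {"travel": [-0.001,0,0.005],"turn": [0,0,0]}
    - {"travel": [-0.001,0,0.005],"turn": [0,0,0]}
    - {"travel": [-0.001,0,0.005],"turn": [0,0,0]}
    - {"travel": [-0.001,0,0.005],"turn": [0,0,0]}
  gripper: 0.3

```text
time: 9.25
position: [0.5872, 0.1847, 0.0857]
tool_rot: [3.119, -0.072, 0.328]
ft_force: [0.2, -0.1, 0.3]
grip_width: 0.382
grip_force: 0.0
```

Call:
step_arm:
  commands:
    - {"travel": [-0.037,0,-0.018],"turn": [0,0,0]}
    - {"travel": [-0.076,0,-0.028],"turn": [0,0,0]}
    - {"travel": [-0.086,0,-0.03],"turn": [0,0,0]}
    - {"travel": [-0.086,0,-0.03],"turn": [0,0,0]}

```text
time: 9.65
position: [0.4957, 0.1889, 0.0972]
tool_rot: [3.118, -0.069, 0.329]
ft_force: [0.2, 0.3, -0.1]
grip_width: 0.301
grip_force: 0.0
```

```bash
python3 - <<'E'
from bench import ctrl
import cv2,numpy as np
s=ctrl.get_state();print(s['time'],s['position'])
a=ctrl.get_image("side");cv2.imwrite("pics/s7.png",a[:,:,::-1])
ref=cv2.imread("pics/side0.png")
# pinkish shell mask
def m(i):
    i=i.astype(int);return ((i[...,2]-i[...,0])>18)&(i[...,2]>90)
for n,i in(("ref",ref),("now",a[:,:,::-1])):
    k=m(i);k[:, :225]=0;k[:,370:]=0;k[:130]=0;k[265:]=0
    y,x=np.nonzero(k);print(n,len(x),x.min(),x.max(),y.min(),y.max(),x.mean(),y.mean())
E
```

```text
9.65 [0.49565636 0.18889917 0.09724868]
ref 1323 231 288 187 226 258.4278155706727 205.6334089191232
now 636 236 294 137 234 256.27358490566036 214.4496855345912
```

Call:
step_arm:
  commands:
    - {"travel": [0.01,0,-0.048],"turn": [0,0,0]}
    - {"travel": [0.02,0,-0.095],"turn": [0,0,0]}
    - {"travel": [0.06,0,-0.12],"turn": [0,-6,0]}
    - {"travel": [0.1,0,-0.12],"turn": [0,-12,0]}
    - {"travel": [0.14,0,-0.12],"turn": [0,-12,0]}

```text
time: 10.2
position: [0.6143, 0.18, 0.2441]
tool_rot: [3.14, -0.082, 0.002]
ft_force: [0.3, -0.2, -1.0]
grip_width: 0.3
grip_force: 0.0
```

```bash
cat > look.py <<'E'
from h import *
import cv2
s=ctrl.get_state();print(s['time'],s['position'].round(4))
t=ctrl.get_image("top")[:,:,::-1].copy();a=ctrl.get_image("side")[:,:,::-1].copy()
c=np.array([.5413,.2031,0]);x=np.array([.99894,-.0461,0]);y=np.array([.0461,.99894,0])
for n,i,f,roi in(("top",t,"top0",(185,250,320,360)),("side",a,"side0",(205,130,310,265))):
    r=cv2.imread(f"pics/{f}.png")
    for nm,im in(("ref",r),("now",i)):
        im=im.astype(int);k=((im[...,2]-im[...,0])>14)&(im[...,2]>60)
        k=k.astype(np.uint8);k2=np.zeros_like(k);x0,y0,x1,y1=roi;k2[y0:y1,x0:x1]=k[y0:y1,x0:x1]
        N,l,st,ce=cv2.connectedComponentsWithStats(k2)
        j=1+np.argmax(st[1:,4]);b=st[j];m=im[l==j].mean(0).round()
        e=cv2.minAreaRect(np.argwhere(l==j)[:,::-1].astype(np.float32))
        p=ray(n,b[0]+b[2]/2,b[1]+b[3]/2,.006);print(n,nm,b,"bgr",m,"rect",np.round(e[0]+e[1],1),"stop xy",(x@(p-c)).round(3),(y@(p-c)).round(3))
E
python3 look.py
```

```text
10.2 [0.6143 0.18   0.2441]
top ref [ 233  290   50   53 1369] bgr [ 99. 105. 119.] rect [256.7 319.   45.2  49.9] stop xy -0.101 -0.0
top now [279 291  41  69 567] bgr [46. 65. 63.] rect [298.  325.5  78.7  13.9] stop xy -0.114 -0.089
side ref [ 231  187   58   40 1489] bgr [139. 149. 168.] rect [256.7 205.2  46.2  44.2] stop xy -0.097 -0.0
side now [ 236  199   55   36 1393] bgr [109. 122. 138.] rect [264.4 217.1  34.   53.1] stop xy -0.082 -0.027
```

```bash
python3 - <<'E'
from h import *
import cv2
a=ctrl.get_image("side")[:,:,::-1].astype(int);r=cv2.imread("pics/side0.png").astype(int)
for i,(x0,y0) in((r,(226,184)),(a,(230,195))):
    w=i[y0:y0+46,x0:x0+68]
    k=((w[...,2]-w[...,0])>14)
    print("mean inner",w[15:25,22:40].reshape(-1,3).mean(0),"std",w[15:25,22:40].reshape(-1,3).std(0))
    for row in range(0,46,2):print("".join("." if not k[row,c] else "123456789"[min(8,w[row,c,2]//25)] for c in range(68)))
E
```

```text
mean inner [146.82222222 158.06111111 175.43333333] std [7.73962069 7.22508277 8.70957328]
....................................................................
....................................................................
..................88776666777777787788..............................
..............776777788888888888888878777788........................
...........7775678777..777888888888888778886678.....................
.........77677777.....8888888888888878888888766766..................
.......7776777.....8888888888888888888888888888777667...............
......777666.......88888888888888888888888888888878757..............
......676767......88778888877888888888888888888888876676............
.....767766.....887888877877777788888888888888888888887767..........
.....6775677777.77778887777777777788888888888888888888776656........
.....778767777777777878777777777777788888888888888888888878767......
.....7776777777777788888877777777.77.....8888888888888877777764.....
.......776777777887888788788777.............7888888887777766........
........778677777777777778788877....7..7788
[... 1555 characters left out ...]
666.......
..............5566776667777777777776677766666776777766556666..7.....
...............4555777677777666776666666676777776666666665..75......
.................556766667776777776767677766665566666676666.........
..................465777666677767777776666665666766666657...........
...................55677776777777777677676776665556665..............
....................556567766777777777766555656678..................
.....................55555455555555655555...........................
....................................................................
....................................................................
....................................................................
```

Call:
step_arm:
  commands:
    - {"travel": [0,0,-0.02],"turn": [0,0,0]}
    - {"travel": [0,0,-0.02],"turn": [0,0,0]}
    - {"travel": [0,0,-0.02],"turn": [0,0,0]}
    - {"travel": [0,0,-0.02],"turn": [0,0,0]}
    - {"travel": [0,0,-0.02],"turn": [0,0,0]}

```text
time: 10.85
position: [0.6079, 0.1835, 0.2629]
tool_rot: [3.14, -0.071, -0.001]
ft_force: [1.1, -0.6, -0.5]
grip_width: 0.3
grip_force: 0.0
```

```bash
python3 look.py | grep "side now"; python3 -c "
from bench import ctrl
print(ctrl.close_job())"
```

```text
side now [ 236  200   55   35 1388] bgr [108. 122. 138.] rect [264.4 217.1  34.   53.1] stop xy -0.081 -0.028
the job is handed in; nothing more can be done
None
```

The shell was pushed up to lean on the stop, then tipped back; it now appears to lie still, hollow side down, about 80 mm before the toe, and the job was handed in at about 11 s (no verdict returned).

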